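# Put the bobbin winder in gear

## Task

Put the green bobbin winder in gear: rock its wheel round by the black crank handle until one of the gaps between the four brass teeth faces the steel dog, then ease the red gear-change knob straight in towards the wheel until it is fully home with the dog between two teeth. Never force the dog against a tooth; let go of everything at the end.

Things in the scene. Friction and masses are not known exactly. Their poses are not given: they have to be found in the camera images.
- winder: Green bench winder bolted down, base 110 x 240 x 12 mm. Origin: centre of its underside; z up, y along it. Spindle axis at x 0, y -60 mm: steel hub (radius 42, top z 58 mm), 4 brass teeth to radius 60 mm (46 degree gaps), thin mandrel up to z 87 mm. At the wheel's +y side a 16 mm wide round-nosed dog slides along x 0 between two rails (tops z 52 mm) towards the spindle.
- crank_grip (a point): Grip point on the axis of the black upright crank handle: a fixed (not spinning) round handle 18 mm in diameter, from z 60 to 108 mm over the table; this point is at z 88 mm. It stands on one of the four teeth, 46 mm from the spindle axis, and goes round with the wheel; its x and y axes turn with the wheel (parallel to the winder's when wheel is 0).
- wheel (a joint): Wheel angle, rad, anticlockwise from above; light friction (0.06 N m), stays where left, stops at +-3.1. A gap faces the dog at 0 and +-1.571; at 0.785 a tooth blocks it. Starts at 0.55 to 1.02. Seen from the spindle the crank lies at angle (value - 0.785) from the winder's +x towards its +y. The dog enters up to 0.2 rad off a gap's centre; its nose may nudge the wheel.
- shift (a joint): Travel (m) of the red gear-change knob with its dog towards the wheel, the winder's -y: 0 out (start), 0.020 fully home at its stop; stops near 0.004 if a tooth is in the way. Friction 2.5 N, no spring. The knob is round, 28 mm in diameter, z 64 to 104 mm over the table, best gripped at z 86 mm; its axis is at winder x 0, y 55 mm when out, 35 mm when home.

How it is judged:
By the outcome, as a careful person would: the job done as asked, in the order asked, and still so for the second after the job is handed in, with the robot touching nothing.
It also fails if it takes over 35 s, if anything falls off the work surface, if the arm or the gripper's body presses on something with over 40 N, if the wrist force passes 120 N, or if a joint passes its speed limit or range.

## Robot

A 7-joint arm with a two-finger parallel gripper is mounted at the origin on the work surface; the furniture and walls round the work are solid. World frame = base frame: x ahead of the robot, y to its left, z up, the work surface at z = 0. Lengths are in mm, angles in rad, forces in N, time in s.
With the tool pointing down it reaches from about 400 to 875 mm from the base axis. Payload 4.4 kg.
Tool frame: the origin (TCP) lies at the very end of the fingers, on their centre line; the grasp point (between the pads) lies 19 mm behind it; z points along the fingers, y is the line along which they close (so a half turn about z gives the same grasp; the last joint's range is limited). The gripper opens to 85 mm and grips with 20 to 120 N. Pads are 22 mm wide; open, the fingers measure 114 mm over their backs; the gripper's body (76 mm by 85 mm) begins 54 mm behind the grasp point. The pads swing forward as they close: fully open they stand 13 mm farther back than shut.
Start: joints at [-1.374, 0.628, 0.038, 1.517, -0.027, 0.996, -0.02], TCP at [168.836, 627.704, 231.313] pointing down, gripper open.
Joint ranges: [-3.06, 3.06], [-0.37, 2.12], [-1.25, 1.32], [0.18, 2.47], [-1.1, 4.24], [0.23, 1.98], [-2.94, 2.94]. Speed limits (rad/s): [2.57, 2.57, 3.14, 3.14, 3.14, 3.14, 3.14].

## Interface

Orientations are given as [roll, pitch, yaw] about the fixed x, y, z axes, in that order (R = Rz(yaw) Ry(pitch) Rx(roll)).
In Python, from cell import monitor, viewer, workorder gives the robot as it stands.
- The arm moves only by the tool arm_command, never from a script. Its argument "series" is one flat list of numbers, 5 for each row, row after row: the opening in per cent of the stroke, from 0 (shut) to 100 (fully open), then the shift along the tool's x, y, z in cm, then the turn about the tool's z in degrees. In form: [claw, x, y, z, roll, claw, x, y, z, roll, ...]. A call has exactly 5 rows; each row is the pose to reach, as a shift and turn from the pose commanded when the call began, along the tool's axes at that moment; what a row does not reach only later rows make up. A row lasts 1/12 s, in which the tool goes at most 41.7 mm and 7.16 degrees, less where a joint would pass 70% of its speed; a pose out of reach is approached as far as the arm can. A call with a gripper value outside its range is refused whole. The fingers move at their own pace and stop on an object; the grip force is fixed at half the most. Time passes only in rows, so rows that repeat a pose let the fingers close, or fill a call up. It gives the time, the measured TCP pose, the force, the opening and the grip force at its end, in the units of the state.
- monitor.read_state(): the state, without advancing time (a new reading comes with each control period).
- viewer.get_image(name): name is "scene" or "side" or "wrist"; returns (picture, depth): 400x640x3 uint8, red, green, blue; 400x640 float32, mm along the optical axis (not along the pixel's ray), 0 where there is no reading.
- viewer.camera_model(name): a dict with "mtx" (3x3 intrinsics, pixels), "R" (3x3) and "t" (3): a world point X has camera coordinates R X + t. Camera axes: x right, y down, z forward; pixel columns grow to the right and rows downward; lengths in mm; the calibration is good to about 2 mm. The wrist camera is an equidistant fisheye: a pixel r from the principal point sees the ray r / f radians off the axis. A picture is of the moment at which its call begins: read the wrist's pose just before it. camera_model takes no time and is no camera call; for the wrist camera it gives the pose at the moment of the call.
- workorder.finish_job(): hands the job in; it is judged then, once.
The state is a dict: "clock": time; "qpos": joint angles; "qd": joint speeds; "tau": joint torques, N m; "eef_pos": TCP position; "tool_rot": TCP orientation; "force": force on the tool from outside, world axes, zero at the start; "torque": the same for the moment, N m; "width": finger opening in mm; "gripper_force": force on a finger pad.
Only numpy, scipy, OpenCV 4.12 (cv2) and the standard library are available. Lean on these libraries where they do the work, as an engineer would, in place of code of your own. Each camera call takes 0.05 s, during which the arm holds its last target. There are 200 camera calls.

## Working session

There is one attempt and no reset: what is moved stays moved. The work goes in short steps, Python scripts to look and compute and a tool call to move; the robot and the scene stay as the last step left them, time stands still between calls to the robot, and variables do not carry over. Pictures are saved under pics/ and viewed, at most 10 in all, crops included, and the job is handed in when it is done.

Besides the shell and the picture viewer there is one more tool, called after "Emit:" in YAML: its name, and indented under it one key for each argument. arm_command: Moves the arm, as the interface text tells. Its arguments: {"type":"object","properties":{"series":{"type":"array","items":{"type":"number"}}},"required":["series"]}

```bash
mkdir -p pics; python3 - <<'E'
from cell import monitor, viewer
import cv2,numpy as np
s=monitor.read_state();print({k:np.round(v,3).tolist() for k,v in s.items()})
for n in("scene","side"):
    p,d=viewer.get_image(n);cv2.imwrite(f"pics/{n}0.png",p[...,::-1]);np.save(f"pics/{n}0.npy",d)
    print(n,viewer.camera_model(n))
E
```

```text
{'clock': 0.0, 'qpos': [-1.374, 0.629, 0.038, 1.518, -0.027, 0.996, -0.02], 'qd': [0.0, -0.002, -0.0, 0.0, 0.001, -0.0, -0.002], 'tau': [-0.001, -56.338, 1.226, -19.345, 0.011, 0.01, 0.0], 'eef_pos': [168.642, 627.112, 230.398], 'tool_rot': [-3.14, -0.0, 2.879], 'force': [-0.246, 0.098, -0.911], 'torque': [0.028, -0.026, -0.015], 'gripper_force': 0.0, 'width': 85.579}
scene {'mtx': array([[464.84286427,   0.        , 312.02560084],
       [  0.        , 464.84286427, 201.9769135 ],
       [  0.        ,   0.        ,   1.        ]]), 'R': array([[ 0.61622178, -0.78743957, -0.01447874],
       [-0.37099194, -0.2740102 , -0.88728991],
       [ 0.69471986,  0.55213887, -0.46098479]]), 't': array([-448.86951044,  181.73359779,  679.72506711])}
side {'mtx': array([[484.23914861,   0.        , 316.34158778],
       [  0.        , 484.23914861, 204.38140407],
       [  0.        ,   0.        ,   1.        ]]), 'R': array([[-0.40371952, -0.91478924,  0.01308448],
       [-0.66795238,  0.28495084, -0.6874901 ],
       [ 0.62518011, -0.28629298, -0.72607586]]), 't': array([-15.81129626, 443.37532989, 543.93948093])}
```

View pics/scene0.png

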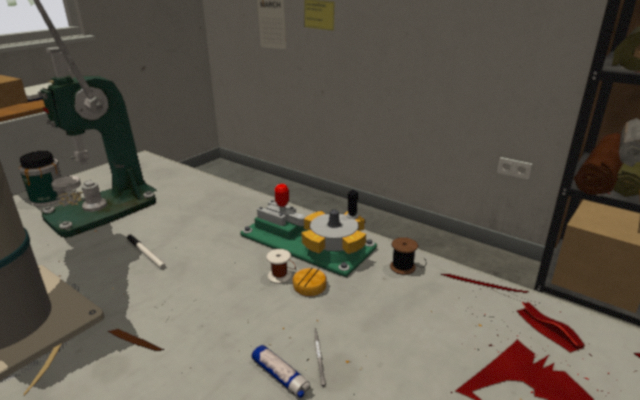

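View pics/side0.png

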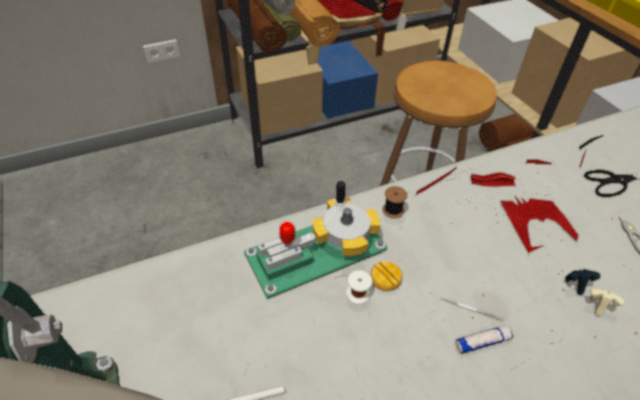

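The scene view shows the red knob at (282,195), the crank at (352,203) and the mandrel at (334,217). The side view shows the knob at (288,233), the crank at (341,192) and the mandrel at (347,215).

```bash
cat > h.py <<'E'
import cv2,numpy as np
from cell import monitor, viewer
def ray(n,u,v):
    c=viewer.camera_model(n);M=c["mtx"];d=c["R"].T@np.linalg.solve(M,[u,v,1.]);return -c["R"].T@c["t"],d
def onz(n,u,v,z):
    o,d=ray(n,u,v);return o+d*(z-o[2])/d[2]
def tri(a,b):
    A=np.zeros((3,3));B=np.zeros(3);R=[]
    for n,u,v in(a,b):
        o,d=ray(n,u,v);d/=np.linalg.norm(d);P=np.eye(3)-np.outer(d,d);A+=P;B+=P@o;R.append((P,o))
    x=np.linalg.solve(A,B);return x,[np.linalg.norm(P@(x-o)) for P,o in R]
def blobs(m,box):
    k=np.zeros_like(m);x0,y0,x1,y1=box;k[y0:y1,x0:x1]=m[y0:y1,x0:x1]
    n,l,s,c=cv2.connectedComponentsWithStats(k.astype(np.uint8));i=1+np.argmax(s[1:,4]);return c[i],s[i]
E
python3 - <<'E'
from h import *
box=dict(scene=dict(red=(260,175,300,215),blk=(340,185,364,217),man=(324,206,344,226),gr=(230,200,390,275)),side=dict(red=(275,215,302,248),blk=(330,176,350,206),man=(338,206,356,224),gr=(235,190,395,300)))
r={}
for n in box:
    p=cv2.imread(f"pics/{n}0.png")[...,::-1].astype(int);R,G,B=p[...,0],p[...,1],p[...,2]
    m=dict(red=(R>120)&(G<70)&(B<70),blk=p.max(2)<45,man=p.max(2)<105,gr=(G>R+30)&(G>B+12))
    d=np.load(f"pics/{n}0.npy")
    for k in m:
        c,s=blobs(m[k],box[n][k]);r[n,k]=c;print(n,k,np.round(c,1),s)
    g=np.zeros((400,640),np.uint8);x0,y0,x1,y1=box[n]["gr"];g[y0:y1,x0:x1]=m["gr"][y0:y1,x0:x1]
    h=cv2.convexHull(cv2.findNonZero(g)); 
    pts=np.array([onz(n,u,v,10)[:2] for u,v in h[:,0]],np.float32);rr=cv2.minAreaRect(pts);print("base rect",rr)
for k in("red","blk","man"):print(k,*[np.round(x,1) for x in tri(("scene",*r["scene",k]),("side",*r["side",k]))])
E
```

```text
scene red [280.4 187.7] [274 183  13  10  99]
scene blk [352.3 201.5] [345 190  15  26 244]
scene man [333.7 214.3] [324 206  20  20 288]
scene gr [279.6 241.8] [241 224  73  38 830]
base rect ((423.39056396484375, -212.96124267578125), (103.92223358154297, 250.25701904296875), 10.413229942321777)
side red [286.5 231.8] [280 222  15  21 230]
side blk [340.2 192.4] [337 184   8  18 118]
side man [346.6 218.3] [341 212  12  12 104]
side gr [305.5 265. ] [ 245  234  142   64 2934]
base rect ((441.8153076171875, -211.38653564453125), (109.9505615234375, 236.98739624023438), 2.795065402984619)
red [ 435.4 -154.8   97.3] [3.2 3.2]
blk [ 489.4 -278.8   86.4] [1. 1.]
man [ 442.4 -269.1   75. ] [4.6 4.6]
```

```bash
python3 - <<'E'
import cv2,numpy as np
a=cv2.imread("pics/scene0.png")[175:275,235:385];b=cv2.imread("pics/side0.png")[175:300,240:390]
a=cv2.resize(a,None,fx=2.66*2,fy=5.32/2*2,interpolation=2)[:,:798];b=cv2.resize(b,None,fx=5,fy=4.8,interpolation=2)
cv2.imwrite("pics/ca.png",a);cv2.imwrite("pics/cb.png",b);print(a.shape,b.shape)
E
```

```text
(532, 798, 3) (600, 750, 3)
```

View pics/ca.png

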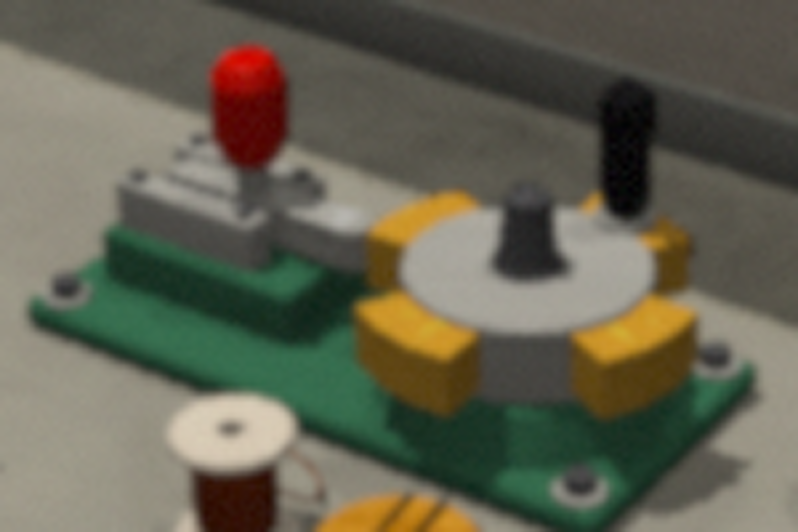

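View pics/cb.png

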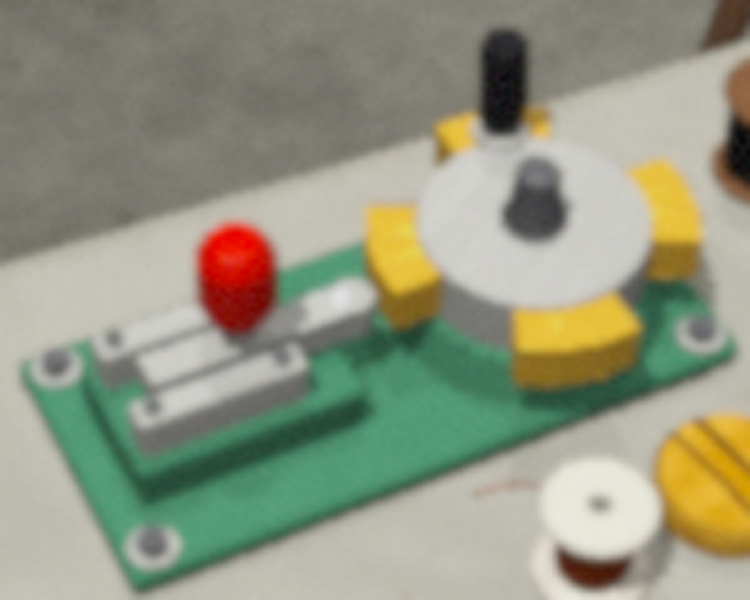

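```bash
python3 - <<'E'
from h import *
for k,a,b,z in(("knob",(282,195.1),(287.4,232.9),84),("crank",(352.9,202.8),(340.6,192.1),84),("mandtop",(334.1,210.3),(348,210),87),("hubtop",(334.2,225.8),(347,220.8),58),("Rscrew",(369.6,241.8),(380.4,243.7),15)):
    print(k,*[np.round(x,1) for x in tri(("scene",*a),("side",*b))],np.round(onz("scene",*a,z),1),np.round(onz("side",*b,z),1))
for c in((245,251.7),(268,296.9),(386.6,247.9)):print(np.round(onz("side",*c,12),1))
E
```

```text
knob [ 439.2 -157.5   84.2] [0. 0.] [ 439.4 -157.2   84. ] [ 439.3 -157.5   84. ]
crank [ 490.4 -280.1   84.6] [0.1 0.1] [ 491.4 -279.5   84. ] [ 490.8 -280.3   84. ]
mandtop [ 444.3 -271.9   86.7] [0.2 0.2] [ 444.2 -272.1   87. ] [ 443.8 -271.7   87. ]
hubtop [ 445.1 -272.4   56.4] [0.5 0.5] [ 442.  -274.2   58. ] [ 444.5 -272.    58. ]
Rscrew [ 424.9 -334.    32. ] [29.2 29.2] [ 493.5 -316.4   15. ] [ 404.1 -322.4   15. ]
[485.6 -92.1  12. ]
[380.6 -97.7  12. ]
[ 393.1 -329.4   12. ]
```

The crops agree to within a millimetre: knob (439,-157), crank (490.5,-280) and spindle (444,-272). The knob-to-spindle distance is 115 mm and the crank radius is 47 mm, both as specified. That gives winder yaw of about 2.6° and wheel of about 0.56. I'll check the press on the way before moving.

```bash
cat >> h.py <<'E'
def rel(p,T=None):
    from scipy.spatial.transform import Rotation as Ro
    s=monitor.read_state() if T is None else T
    R=Ro.from_euler("xyz",s["tool_rot"]).as_matrix();return R.T@(np.array(p)-s["eef_pos"])/10
def st():
    s=monitor.read_state();print({k:np.round(s[k],2).tolist() for k in("clock","qpos","eef_pos","tool_rot","force","width","gripper_force")})
E
python3 - <<'E'
from h import *
c=viewer.camera_model("scene");d=np.load("pics/scene0.npy")
for u,v in((55,225),(150,198),(130,150),(75,90),(110,100),(35,0),(40,155),(20,250),(60,30)):
    z=d[v,u];o,r=ray("scene",u,v);print((u,v),np.round(o+r*z))
for p in((330,480,260),(440,330,260),(500,150,260),(500,-60,260),(490,-200,240),(490.5,-280,180)):print(p,np.round(rel(p),1))
E
```

```text
(55, 225) [176. 204.  18.]
(150, 198) [356. 152.  19.]
(130, 150) [355. 190. 121.]
(75, 90) [276. 199. 262.]
(110, 100) [337. 195. 230.]
(35, 0) [233. 163. 419.]
(40, 155) [244. 363. 105.]
(20, 250) [ 36. -56. 136.]
(60, 30) [1114. 2017.  157.]
(330, 480, 260) [-19.4 -10.   -2.9]
(440, 330, 260) [-33.9 -21.7  -2.9]
(500, 150, 260) [-44.4 -37.5  -2.9]
(500, -60, 260) [-49.8 -57.8  -2.9]
(490, -200, 240) [-52.5 -71.5  -0.8]
(490.5, -280, 180) [-54.6 -79.2   5.2]
```

```bash
python3 - <<'E'
from h import *
p,d=viewer.get_image("wrist");cv2.imwrite("pics/w0.png",p[...,::-1]);np.save("pics/w0.npy",d)
c=viewer.camera_model("wrist");print(c["mtx"],-c["R"].T@c["t"],c["R"])
E
```

```text
[[309.70691629   0.         321.27644446]
 [  0.         309.70691629 194.60852775]
 [  0.           0.           1.        ]] [ 95.91715726 646.86068911 372.71727465] [[ 2.59528738e-01  9.65735133e-01 -6.97928580e-04]
 [ 9.23476336e-01 -2.47960663e-01  2.92757522e-01]
 [ 2.82553165e-01 -7.66235106e-02 -9.56186460e-01]]
```

View pics/w0.png

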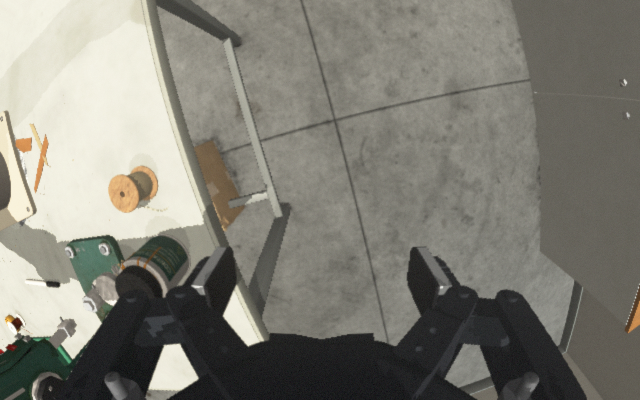

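The wrist view shows the press at the lower left, around (60,330), and the gripper off the table edge. The press lies on the arm's sweep, so I'll lift high before swinging over.

Emit:
arm_command:
  series: [100,-0.7,-0.2,-4,0,100,-1.4,-0.4,-8,0,100,-2.1,-0.6,-12,0,100,-2.8,-0.8,-16,0,100,-3.4,-0.9,-20,0]

```text
clock: 0.57
eef_pos: [199.7, 609.3, 433.2]
tool_rot: [-3.141, 0.0, 2.878]
force: [-0.0, 1.1, 0.9]
width: 85.8
gripper_force: 0.0
```

```bash
python3 - <<'E'
from h import *
st();a=None
print(np.round(rel((330,520,480)),1),np.round(rel((440,400,480)),1))
E
```

```text
{'clock': 0.57, 'qpos': [-1.33, 0.49, 0.05, 1.21, -0.03, 1.45, 0.03], 'eef_pos': [199.73, 609.28, 433.18], 'tool_rot': [-3.14, 0.0, 2.88], 'force': [-0.05, 1.08, 0.87], 'width': 85.84, 'gripper_force': 0.0}
[-14.9  -5.2  -4.7] [-28.6 -14.   -4.7]
```

Emit:
arm_command:
  series: [100,-3,-1,-1,0,100,-6,-2,-2,0,100,-9,-3,-3,0,100,-12,-4,-4,0,100,-15,-5,-5,0]

```text
clock: 0.98
eef_pos: [332.2, 521.8, 481.6]
tool_rot: [-3.141, -0.0, 2.879]
force: [-0.6, 1.2, 0.4]
width: 85.2
gripper_force: 0.0
```

Emit:
arm_command:
  series: [100,-2.8,-1.8,0,0,100,-5.6,-3.6,0,0,100,-8.4,-5.4,0,0,100,-11.2,-7.2,0,0,100,-14,-9,0,0]

```text
clock: 1.4
eef_pos: [443.8, 398.2, 481.1]
tool_rot: [-3.141, -0.0, 2.879]
force: [-0.1, 0.4, 0.1]
width: 85.3
gripper_force: 0.0
```

```bash
python3 - <<'E'
from h import *
st();p,d=viewer.get_image("scene");cv2.imwrite("pics/s1.png",p[...,::-1])
w=[(530,250,480),(560,80,460),(530,-100,400),(500,-220,300),(490.5,-280,200)]
r=[rel(x) for x in w];print(np.round(r[0],1),np.round(np.diff(r,axis=0),1))
E
```

```text
{'clock': 1.4, 'qpos': [-0.85, 0.39, 0.13, 1.24, -0.05, 1.51, 0.57], 'eef_pos': [443.77, 398.15, 481.09], 'tool_rot': [-3.14, -0.0, 2.88], 'force': [-0.08, 0.4, 0.15], 'width': 85.28, 'gripper_force': 0.0}
[-11.5 -11.4   0.3] [[ -7.5 -15.5   2.1]
 [ -2.  -18.1   6.1]
 [ -0.3 -12.3  10.1]
 [ -0.6  -6.   10. ]]
```

View pics/s1.png

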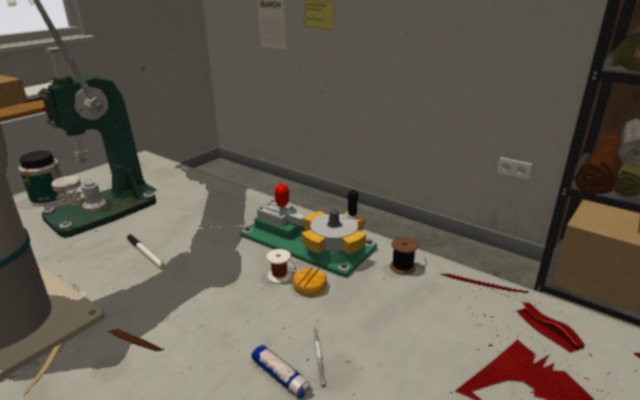

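The arm is above the frame, well clear of the press. I'll continue the sweep.

Emit:
arm_command:
  series: [100,-2.3,-2.3,0,0,100,-4.6,-4.6,0,0,100,-6.9,-6.9,0,0,100,-9.2,-9.2,0,0,100,-11.5,-11.5,0,0]

```text
clock: 1.87
eef_pos: [524.5, 257.4, 481.1]
tool_rot: [-3.141, -0.0, 2.879]
force: [0.5, 0.7, 0.2]
width: 85.1
gripper_force: 0.0
```

Emit:
arm_command:
  series: [100,-1.5,-3,0.4,0,100,-3,-6,0.8,0,100,-4.5,-9,1.2,0,100,-6,-12,1.6,0,100,-7.5,-15.5,2,0]

```text
clock: 2.28
eef_pos: [556.3, 89.2, 460.7]
tool_rot: [3.141, -0.001, 2.881]
force: [1.4, 0.3, 0.3]
width: 85.4
gripper_force: 0.0
```

Emit:
arm_command:
  series: [100,-0.4,-3.6,1.2,0,100,-0.8,-7.2,2.4,0,100,-1.2,-10.8,3.6,0,100,-1.6,-14.4,4.8,0,100,-2,-18,6,0]

```text
clock: 2.7
eef_pos: [528.2, -90.9, 400.7]
tool_rot: [3.141, -0.0, 2.879]
force: [0.9, -0.8, 0.3]
width: 85.4
gripper_force: 0.0
```

Emit:
arm_command:
  series: [100,0,-2.5,2,0,80,0,-5,4,0,70,0,-7.5,6,0,60,0,-10,8,0,60,0,-12,10,0]

```text
clock: 3.12
eef_pos: [496.7, -207.2, 300.3]
tool_rot: [-3.141, -0.0, 2.877]
force: [0.2, -0.0, 0.0]
width: 50.9
gripper_force: 0.0
```

```bash
python3 - <<'E'
from h import *
st();print(np.round(rel((490.5,-280,140)),2))
E
```

```text
{'clock': 3.12, 'qpos': [0.13, 0.4, 0.31, 1.74, -0.14, 1.01, 1.79], 'eef_pos': [496.74, -207.16, 300.33], 'tool_rot': [-3.14, -0.0, 2.88], 'force': [0.19, -0.02, 0.04], 'width': 50.92, 'gripper_force': 0.0}
[-1.3  -7.18 16.04]
```

Emit:
arm_command:
  series: [60,-0.3,-1.8,3.6,0,60,-0.6,-3.6,7.2,0,60,-1,-5.4,10.8,0,60,-1.3,-7.2,14,0,60,-1.3,-7.2,16,0]

```text
clock: 3.53
eef_pos: [488.9, -281.9, 138.0]
tool_rot: [-3.139, -0.003, 2.874]
force: [0.1, -0.7, 0.8]
width: 51.3
gripper_force: 0.0
```

```bash
python3 - <<'E'
from h import *
p,d=viewer.get_image("wrist");cv2.imwrite("pics/w1.png",p[...,::-1]);np.save("pics/w1.npy",d);st()
c=viewer.camera_model("wrist");np.savez("pics/w1c.npz",**c);print(np.round(rel((490.5,-280,70)),2))
# where the predicted handle top projects
for P in((490.5,-280,108),(444.3,-272,87),(439.3,-157.4,104)):
    q=c["R"]@P+c["t"];th=np.arctan2(np.hypot(q[0],q[1]),q[2]);e=q[:2]/np.hypot(q[0],q[1])*th*c["mtx"][0,0]+c["mtx"][:2,2];print(P,np.round(e,1))
E
```

```text
{'clock': 3.58, 'qpos': [0.31, 0.65, 0.24, 1.86, -0.23, 0.68, 1.99], 'eef_pos': [487.66, -278.68, 135.3], 'tool_rot': [3.14, -0.01, 2.88], 'force': [0.13, 0.73, -2.09], 'width': 51.23, 'gripper_force': 0.0}
[-0.37 -0.06  6.53]
(490.5, -280, 108) [320.4 237.4]
(444.3, -272, 87) [313.3 154.5]
(439.3, -157.4, 104) [490.9 107.3]
```

View pics/w1.png

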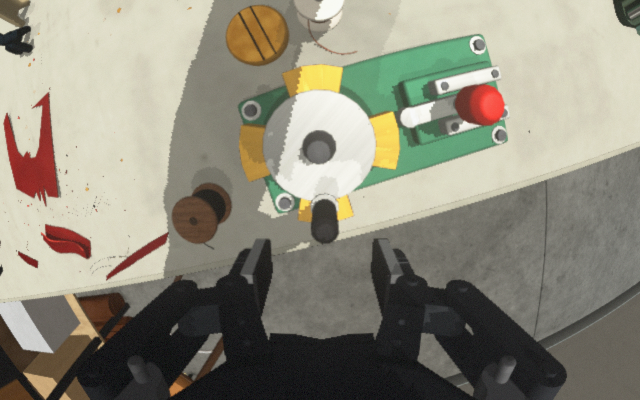

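The wrist view shows the handle top at (324,232), centred between the pads, and the mandrel at (319,150). Both match the predictions, so I'll descend.

Emit:
arm_command:
  series: [60,0,0,2,0,60,0,0,4,0,60,0,0,6,0,60,0,0,6.8,0,60,0,0,6.8,0]

```text
clock: 4.0
eef_pos: [490.9, -277.0, 72.1]
tool_rot: [3.14, -0.003, 2.88]
force: [-0.4, 0.8, -0.3]
width: 51.7
gripper_force: 0.0
```

```bash
python3 - <<'E'
from h import *
st();print(np.round(rel((490.5,-280,69)),2))
E
```

```text
{'clock': 4.0, 'qpos': [0.34, 0.74, 0.2, 1.89, -0.26, 0.54, 2.02], 'eef_pos': [490.86, -277.0, 72.12], 'tool_rot': [3.14, -0.0, 2.88], 'force': [-0.44, 0.78, -0.31], 'width': 51.65, 'gripper_force': 0.0}
[-0.04 -0.3   0.31]
```

Emit:
arm_command:
  series: [60,0,-0.3,0.2,0,0,0,-0.3,0.2,0,0,0,-0.3,0.2,0,0,0,-0.3,0.2,0,0,0,-0.3,0.2,0]

```text
clock: 4.42
eef_pos: [491.5, -281.4, 72.5]
tool_rot: [-3.141, 0.002, 2.879]
force: [-0.6, 1.3, 6.6]
width: 16.7
gripper_force: 58.4
```

Emit:
arm_command:
  series: [0,0,0,0,0,0,0,0,0,0,0,0,0,0,0,0,0,0,0,0,0,0,0,0,0]

```text
clock: 4.83
eef_pos: [491.5, -281.5, 72.6]
tool_rot: [-3.141, 0.002, 2.879]
force: [-0.3, 0.9, 6.2]
width: 16.4
gripper_force: 58.5
```

```bash
python3 - <<'E'
from h import *
st();s=monitor.read_state();S=np.array([444.3,-272.]);e=s["eef_pos"][:2]-S
print(np.hypot(*e),np.degrees(np.arctan2(e[1],e[0])))
a0=np.arctan2(e[1],e[0]);a1=np.radians(-45+2.6)
for k in range(1,9):
    a=a0+(a1-a0)*k/8;r=np.hypot(*e)+(46-np.hypot(*e))*k/8
    P=S+r*np.array([np.cos(a),np.sin(a)]);print(k,np.round(P,1),np.round(rel([*P,s["eef_pos"][2]]),2),np.round(np.degrees(a0-a),1))
E
```

```text
{'clock': 4.83, 'qpos': [0.34, 0.74, 0.2, 1.89, -0.26, 0.53, 2.03], 'eef_pos': [491.51, -281.46, 72.56], 'tool_rot': [-3.14, 0.0, 2.88], 'force': [-0.28, 0.93, 6.24], 'width': 16.41, 'gripper_force': 58.46}
48.146749584046425 -11.326001352774055
1 [ 490.5 -284.6] [ 0.02 -0.33  0.  ] 3.9
2 [ 489.3 -287.6] [ 0.06 -0.65  0.  ] 7.8
3 [ 487.9 -290.5] [ 0.12 -0.97 -0.  ] 11.7
4 [ 486.3 -293.3] [ 0.2  -1.28 -0.  ] 15.5
5 [ 484.5 -295.9] [ 0.3  -1.58 -0.  ] 19.4
6 [ 482.6 -298.4] [ 0.42 -1.87 -0.  ] 23.3
7 [ 480.5 -300.8] [ 0.56 -2.16 -0.  ] 27.2
8 [ 478.3 -303. ] [ 0.72 -2.43 -0.  ] 31.1
```

Emit:
arm_command:
  series: [0,0,-0.3,0,4,0,0.05,-0.65,0,8,0,0.1,-0.95,0,12,0,0.2,-1.3,0,16,0,0.2,-1.3,0,16]

```text
clock: 5.25
eef_pos: [487.1, -293.9, 72.6]
tool_rot: [3.141, 0.004, 2.597]
force: [2.7, 0.8, 6.2]
width: 16.2
gripper_force: 58.6
```

```bash
python3 - <<'E'
from h import *
st();s=monitor.read_state();S=np.array([444.3,-272.]);e=s["eef_pos"][:2]-S
print(np.hypot(*e),np.degrees(np.arctan2(e[1],e[0])))
for a in(-30,-34,-38,-42.4):
    a=np.radians(a);P=S+47*np.array([np.cos(a),np.sin(a)]);print(np.round(rel([*P,s["eef_pos"][2]]),2))
E
```

```text
{'clock': 5.25, 'qpos': [0.32, 0.75, 0.27, 1.88, -0.36, 0.55, 1.85], 'eef_pos': [487.12, -293.88, 72.55], 'tool_rot': [3.14, 0.0, 2.6], 'force': [2.69, 0.82, 6.22], 'width': 16.21, 'gripper_force': 58.56}
48.091798443913525 -27.067912888361732
[ 0.1  -0.25 -0.  ]
[ 0.1  -0.58 -0.  ]
[ 0.13 -0.9  -0.  ]
[ 0.19 -1.26 -0.  ]
```

Emit:
arm_command:
  series: [0,0.05,-0.35,0,4,0,0.05,-0.65,0,8,0,0.1,-0.95,0,12,0,0.15,-1.25,0,15,0,0.15,-1.25,0,15]

```text
clock: 5.67
eef_pos: [480.2, -303.6, 72.6]
tool_rot: [3.139, 0.004, 2.337]
force: [3.9, 1.4, 4.8]
width: 16.2
gripper_force: 58.5
```

```bash
python3 - <<'E'
from h import *
st();s=monitor.read_state();S=np.array([444.3,-272.]);e=s["eef_pos"][:2]-S
print(np.hypot(*e),np.degrees(np.arctan2(e[1],e[0])))
E
```

```text
{'clock': 5.67, 'qpos': [0.3, 0.76, 0.33, 1.89, -0.44, 0.56, 1.7], 'eef_pos': [480.19, -303.61, 72.59], 'tool_rot': [3.14, 0.0, 2.34], 'force': [3.88, 1.36, 4.79], 'width': 16.16, 'gripper_force': 58.46}
47.82565909197424 -41.37204168608439
```

Wheel is within about 1° of the gap. Now I'll release and rise.

Emit:
arm_command:
  series: [55,0,0,0,0,55,0,0,0,0,55,0,0,0,0,55,0,0,0,0,55,0,0,0,0]

```text
clock: 6.08
eef_pos: [477.3, -303.0, 71.1]
tool_rot: [-3.141, -0.001, 2.338]
force: [1.1, -0.2, -1.0]
width: 46.8
gripper_force: 0.0
```

Emit:
arm_command:
  series: [55,0,0,-1.5,0,55,0,0,-4,0,55,0,0,-7,0,55,0,0,-9,0,55,0,0,-9,0]

```text
clock: 6.5
eef_pos: [479.6, -305.0, 165.2]
tool_rot: [3.14, 0.007, 2.338]
force: [0.1, -0.2, 0.1]
width: 47.3
gripper_force: 0.0
```

```bash
python3 - <<'E'
from h import *
p,d=viewer.get_image("scene");cv2.imwrite("pics/s2.png",cv2.resize(p[165:285,225:395,::-1],None,fx=4,fy=4,interpolation=2));st()
print(np.round(rel((439.3,-157.4,160)),2))
E
```

```text
{'clock': 6.55, 'qpos': [0.24, 0.63, 0.42, 1.83, -0.36, 0.75, 1.63], 'eef_pos': [478.82, -304.05, 163.31], 'tool_rot': [3.14, 0.0, 2.34], 'force': [0.19, 0.91, 0.13], 'width': 46.71, 'gripper_force': 0.0}
[13.3   7.33  0.28]
```

View pics/s2.png

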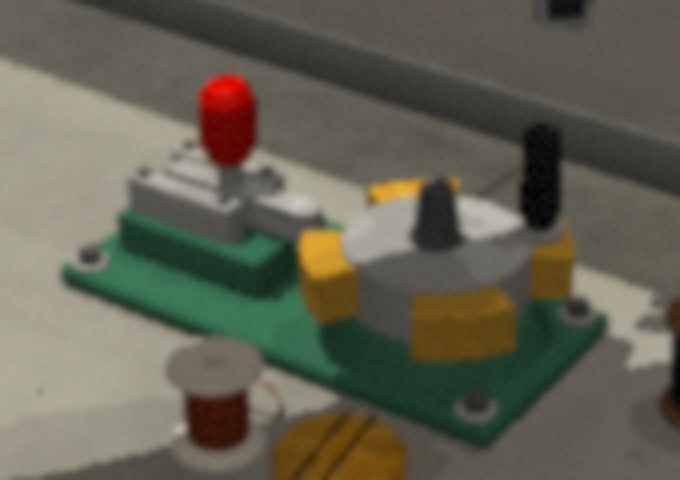

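The crop shows the teeth on either side of the dog at about (310,215), so a gap faces it. Next is the knob.

Emit:
arm_command:
  series: [55,2.6,1.5,0,-7,55,5.4,3,0,-14,55,8,4.4,0,-21,55,10.8,6,0,-28,55,13.3,7.3,0,-35]

```text
clock: 6.97
eef_pos: [436.4, -154.4, 160.2]
tool_rot: [3.141, -0.003, 2.956]
force: [0.5, -0.2, -0.3]
width: 46.5
gripper_force: 0.0
```

Emit:
arm_command:
  series: [60,0,0,0,-7,60,0,0,0,-13.5,60,0,0,0,-13.5,60,0,0,0,-13.5,60,0,0,0,-13.5]

```text
clock: 7.38
eef_pos: [437.6, -157.0, 160.8]
tool_rot: [3.141, -0.001, -3.103]
force: [0.1, 0.3, 0.5]
width: 51.0
gripper_force: 0.0
```

```bash
python3 - <<'E'
from h import *
st();P=onz("scene",360.25,208.75,84);e=P[:2]-[444.3,-272];print(P,np.hypot(*e),np.degrees(np.arctan2(e[1],e[0]))-2.6+45)
print(np.round(rel((439.3,-157.4,67)),2))
E
```

```text
{'clock': 7.38, 'qpos': [0.15, 0.49, 0.19, 2.09, -0.17, 0.57, 2.07], 'eef_pos': [437.6, -157.0, 160.78], 'tool_rot': [3.14, -0.0, -3.1], 'force': [0.12, 0.31, 0.47], 'width': 50.97, 'gripper_force': 0.0}
[ 480.3614134  -302.10856865   84.        ] 46.978201784630095 2.540657046832301
[-0.18 -0.05  9.38]
```

Wheel is at about 0.04 rad, well inside the 0.2 tolerance. I'll descend on the knob.

Emit:
arm_command:
  series: [60,-0.2,0,2.5,0,60,-0.2,0,5,0,60,-0.2,0,7.5,0,60,-0.2,0,9.3,0,60,-0.2,0,9.3,0]

```text
clock: 7.8
eef_pos: [437.7, -156.2, 65.2]
tool_rot: [3.14, -0.006, -3.102]
force: [-0.1, -0.9, 0.0]
width: 51.0
gripper_force: 0.0
```

Emit:
arm_command:
  series: [60,0,0,0,0,15,0,0,0,0,15,0,0,0,0,15,0,0,0,0,15,0,0,0,0]

```text
clock: 8.22
eef_pos: [440.9, -157.6, 69.7]
tool_rot: [-3.14, 0.003, -3.1]
force: [-0.9, -2.9, 7.2]
width: 26.0
gripper_force: 59.3
```

```bash
python3 - <<'E'
from h import *
st();u=np.array([np.sin(.0454),-np.cos(.0454)])
s=monitor.read_state();print(np.round(rel((439.3+20*u[0],-157.4+20*u[1],s["eef_pos"][2])),2))
E
```

```text
{'clock': 8.22, 'qpos': [0.2, 0.66, 0.12, 2.15, -0.22, 0.34, 2.11], 'eef_pos': [440.86, -157.65, 69.66], 'tool_rot': [-3.14, 0.0, -3.1], 'force': [-0.93, -2.85, 7.25], 'width': 25.98, 'gripper_force': 59.29}
[ 0.15 -1.97  0.  ]
```

Emit:
arm_command:
  series: [15,0,-0.15,0,0,15,0,-0.35,0,0,15,0,-0.55,0,0,15,0,-0.75,0,0,15,0,-0.9,0,0]

```text
clock: 8.63
eef_pos: [441.2, -164.8, 69.6]
tool_rot: [3.141, 0.002, -3.099]
force: [0.2, 2.4, 8.3]
width: 25.9
gripper_force: 59.5
```

Emit:
arm_command:
  series: [15,0,-0.2,0,0,15,0,-0.4,0,0,15,0,-0.6,0,0,15,0,-0.8,0,0,15,0,-0.8,0,0]

```text
clock: 9.05
eef_pos: [441.6, -173.2, 69.6]
tool_rot: [3.141, 0.002, -3.099]
force: [-0.8, 1.3, 8.6]
width: 26.1
gripper_force: 59.5
```

Emit:
arm_command:
  series: [15,0,-0.1,0,0,15,0,-0.2,0,0,15,0,-0.3,0,0,15,0,-0.3,0,0,15,0,-0.3,0,0]

```text
clock: 9.47
eef_pos: [441.8, -176.0, 69.6]
tool_rot: [3.141, 0.002, -3.099]
force: [0.1, 0.9, 7.8]
width: 26.4
gripper_force: 59.5
```

Emit:
arm_command:
  series: [15,0,-0.05,0,0,15,0,-0.1,0,0,15,0,-0.15,0,0,15,0,-0.2,0,0,15,0,-0.2,0,0]

```text
clock: 9.88
eef_pos: [441.9, -177.7, 69.6]
tool_rot: [3.141, 0.002, -3.099]
force: [-0.6, 2.6, 7.6]
width: 26.0
gripper_force: 59.5
```

Emit:
arm_command:
  series: [15,0,-0.05,0,0,15,0,-0.1,0,0,15,0,-0.1,0,0,15,0,-0.1,0,0,15,0,-0.1,0,0]

```text
clock: 10.3
eef_pos: [441.8, -177.7, 69.6]
tool_rot: [3.14, 0.002, -3.098]
force: [-0.1, 4.7, 8.8]
width: 26.3
gripper_force: 59.6
```

Emit:
arm_command:
  series: [15,0,-0.1,0,0,15,0,-0.1,0,0,15,0,-0.1,0,0,15,0,-0.1,0,0,15,0,-0.1,0,0]

```text
clock: 10.72
eef_pos: [441.8, -177.8, 69.6]
tool_rot: [3.139, 0.001, -3.097]
force: [-0.4, 6.8, 10.8]
width: 26.5
gripper_force: 59.8
```

Emit:
arm_command:
  series: [60,0,-0.1,0,0,60,0,0,0,0,60,0,0.1,0,0,60,0,0.1,0,0,60,0,0.1,0,0]

```text
clock: 11.13
eef_pos: [440.9, -179.7, 68.3]
tool_rot: [-3.141, -0.0, -3.099]
force: [-0.5, 0.3, 0.0]
width: 51.3
gripper_force: 0.0
```

Emit:
arm_command:
  series: [60,0,0,-1.5,0,60,0,0,-4,0,60,0,0,-7,0,60,0,0,-10,0,60,0,0,-12,0]

```text
clock: 11.55
eef_pos: [441.5, -180.2, 190.6]
tool_rot: [-3.141, 0.002, -3.1]
force: [0.6, 0.2, -0.2]
width: 51.0
gripper_force: 0.0
```

```bash
python3 - <<'E'
from h import *
st();p,d=viewer.get_image("side");cv2.imwrite("pics/d3.png",cv2.resize(p[165:305,235:395,::-1],None,fx=4,fy=4,interpolation=2))
p,d=viewer.get_image("scene");R,G,B=[p[...,i].astype(int) for i in range(3)];c,s=blobs((R>70)&(G<50)&(B<50)&(R>2*G+20),(260,165,320,222));print(c,s,onz("scene",s[0]+s[2]/2-.5,s[1]+s[3]/2-.5,84))
E
```

```text
{'clock': 11.55, 'qpos': [0.18, 0.45, 0.2, 2.04, -0.14, 0.66, 2.09], 'eef_pos': [441.46, -180.15, 190.59], 'tool_rot': [-3.14, 0.0, -3.1], 'force': [0.59, 0.17, -0.2], 'width': 50.99, 'gripper_force': 0.0}
[289.84251969 197.11417323] [283 187  14  22 254] [ 440.14676839 -174.81388934   84.        ]
```

View pics/d3.png

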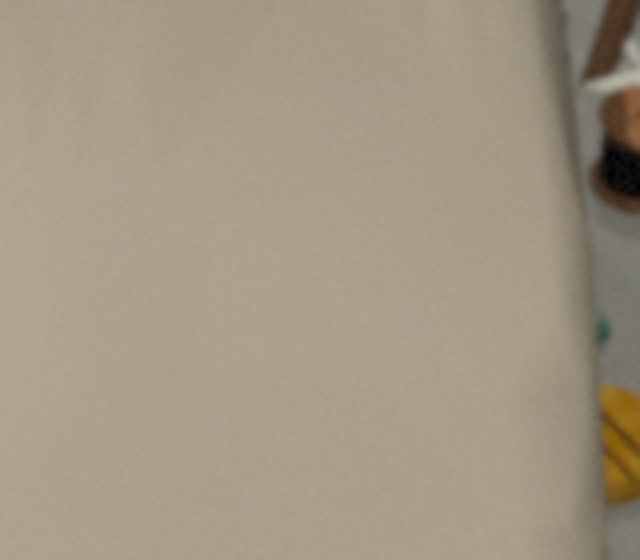

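The side view is blocked by the arm. I'll compare the knob in the scene view before and now, using the same mask.

```bash
python3 - <<'E'
from h import *
def f(p):
    R,G,B=[p[...,i].astype(int) for i in range(3)];c,s=blobs((R>70)&(G<50)&(B<50)&(R>2*G+20),(260,165,320,222));return np.r_[c,s],onz("scene",*c,84)
a=f(cv2.imread("pics/scene0.png")[...,::-1]);p,d=viewer.get_image("scene");b=f(p)
print(a,b,b[1]-a[1]);cv2.imwrite("pics/s4.png",cv2.resize(p[165:285,225:395,::-1],None,fx=4,fy=4,interpolation=2))
E
```

```text
(array([281.31404959, 194.25619835, 275.        , 184.        ,
        14.        ,  22.        , 242.        ]), array([ 441.24765288, -153.90451732,   84.        ])) (array([289.82213439, 197.08300395, 283.        , 187.        ,
        14.        ,  22.        , 253.        ]), array([ 441.78447297, -174.19067486,   84.        ])) [ 5.36820081e-01 -2.02861575e+01  5.68434189e-14]
```

View pics/s4.png

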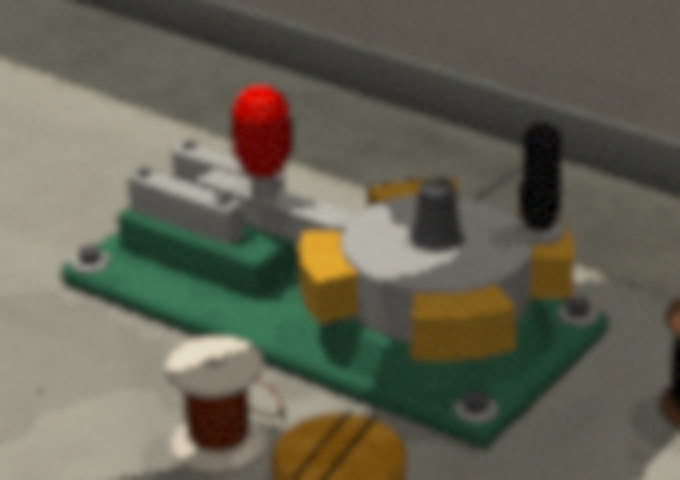

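The knob has moved 20.3 mm and the dog at about (330,215) sits between two teeth. The arm is clear, so I'm handing in.

```bash
python3 -c "
from cell import workorder;print(workorder.finish_job())"
```

```text
the job is handed in; nothing more can be done
None
```

The winder is in gear: I turned the wheel to a gap by the crank, then eased the knob in about 20 mm to its stop with the dog between two teeth, and handed in at about 11.6 s with the gripper open and clear.

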